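Press a round flask into the spring ring cradle and hold it

ROBOT

A 6-joint arm with a two-finger parallel gripper is mounted at the origin on a cart in front of the work surface, level with it; the furniture and walls round the work are solid. World frame = base frame: x ahead of the robot, y to its left, z up, the work surface at z = 0. Lengths are in mm, angles in rad, forces in N, time in s.
With the tool pointing down it reaches from about 350 to 875 mm from the base axis. Payload 4.2 kg.
Tool frame: the origin (TCP) lies midway between the tips of the shut fingers; the grasp point (between the pads) lies 19 mm behind it (arm.pinch_z is the distance from the TCP to the grasp point, in mm); z points along the fingers, y is the direction in which the jaws open and shut (so a half turn about z gives the same grasp; the last joint's range is limited). The gripper opens to 85 mm and grips with 20 to 120 N. Pads are 22 mm wide; open, the fingers measure 114 mm over their backs; the gripper's body (76 mm by 85 mm) begins 54 mm behind the grasp point. The pads swing forward as they close: fully open they stand 13 mm farther back than shut.
Start: joints at [-0.857, 0.385, 0.008, 0, -1.194, -0.259], TCP at [274.563, -561.439, 231.312] pointing down, gripper open.
Joint ranges: [-3.14, 3.14], [-1.21, 2.06], [-1.07, 1.41], [-3.16, 2.05], [-2.99, -0.16], [-3.1, 3.1]. Speed limits (rad/s): [2.79, 2.79, 3.14, 3.14, 3.14, 3.14].

INTERFACE

Orientations are given as [roll, pitch, yaw] about the fixed x, y, z axes, in that order (R = Rz(yaw) Ry(pitch) Rx(roll)).
In Python, from workcell import arm, optics gives the robot as it stands.
- The arm moves only by the tool arm_command, never from a script. Its argument "plan" is one flat list of numbers, 7 for each row, row after row: the gripper command: -1 is fully open, 1 is shut, values between are in proportion, then the shift along the tool's x, y, z in cm, then the turn, a rotation vector about the tool's x, y, z in degrees. In form: [jaw, tx, ty, tz, rx, ry, rz, jaw, tx, ty, tz, rx, ry, rz, ...]. A call has 1 to 5 rows; each row shifts and turns the commanded pose from where the row before left it, along the tool's axes as they then stand; what a row does not reach is not made up. A row lasts 1/8 s, in which the tool goes at most 62.5 mm and 10.7 degrees, less where a joint would pass 70% of its speed; a pose out of reach is approached as far as the arm can. A call with a gripper value outside its range is refused whole. The fingers move at their own pace and stop on an object; "force" is the grip in N (left out, the last holds). Time passes only in rows, so rows that do not move let the fingers close. It gives the time, the measured TCP pose, the force and the opening at its end, in the units of the state.
- arm.get_state(): the state, without advancing time (a new reading comes with each control period).
- optics.grab_frame(name): name is "scene" or "top" or "wrist"; returns the picture (400x640x3 uint8, red, green, blue); there is no depth.
- optics.get_calibration(name): a dict with "fx", "fy", "cx", "cy" (pixels), "T" (4x4, takes a point from camera to world coordinates). Camera axes: x right, y down, z forward; pixel columns grow to the right and rows downward; lengths in mm; the calibration is good to about 2 mm. A picture is of the moment at which its call begins: read the wrist's pose just before it. get_calibration takes no time and is no camera call; for the wrist camera it gives the pose at the moment of the call.
- arm.hand_in(): hands the job in, once; it reports no verdict.
Trained networks look in the newest picture that a camera, given by its name, has taken for a name from the list of things; names that differ only in an ending like _2 or _b are one class to them, and where a whole thing is asked for, a point or a joint stands for the part that bears it (a point fixed in the world has none). Each returns a list of dicts, best first, with "confidence" (0 to 1); they miss things now and then, are a little off and sometimes report something else, mostly with a low value. They report only what shows in the picture. A call takes as long as a camera call. They do not tell look-alikes from the thing itself.
- optics.look_for(camera, thing): "position" ([x, y, z] in mm, in the coordinates of the camera as it stood for that picture, good to about 4 mm: the middle of the surface that is visible of it).
- optics.regions_of(camera, thing): "mask" (400x640 bool, what is visible of it).
The state is a dict: "time": time; "joint_pos": joint angles; "joint_vel": joint speeds; "tau": joint torques, N m; "eef_pos": TCP position; "eef_rot": TCP orientation; "force": force on the tool from outside, world axes, zero at the start; "torque": the same for the moment, N m; "opening": finger opening in mm.
Only numpy, scipy, OpenCV 4.12 (cv2) and the standard library are available. Lean on these libraries where they do the work, as an engineer would, in place of code of your own. Each camera call takes 0.05 s, during which the arm holds its last target. There are 200 camera calls.

TASK

Two stoppered round-bottom flasks stand in cork rings on the bench: lift the larger one out of its cork ring, set it upright in the spring-loaded ring of the three-post cradle, and press it straight down until that ring is fully down on its stops, gently enough not to crack the glass. Keep it pressed down there for two seconds and finish like that, still holding the flask so that the ring stays compressed. Leave the smaller flask in its cork ring and do not disturb the amber dropper bottle or the white-capped vial.

Things in the scene. Friction and masses are not known exactly. Their poses are not given: they have to be found in the camera images.
- flask_bulb (a point): centre of the round body of the larger flask: an amber glass flask with a spherical body 60 mm in diameter, a straight upright neck 24 mm in diameter and a grey rubber stopper (26 mm wide) on top. It stands loose and upright, about 0.18 kg. Its lowest point is 30 mm below this point, the neck leaves the body 28 mm above it, the neck's 30 mm wide rim lies 72 to 78 mm above it and the stopper's top is 90 mm above it. z runs up the neck.
- flask_neck (a point): point on the axis of the larger flask's neck at the height to grasp, 55 mm above the centre of its round body (15 mm below the neck's rim). The neck is 24 mm in diameter and 44 mm of it is free.
- flask: the larger flask itself; origin at its lowest point, z up along the neck
- cork_ring: fixed cork ring under the larger flask, outside diameter 76 mm, 24 mm high, hole 44 mm; origin at the centre of its underside. The flask rests in it with its lowest point about 14 mm above the bench and can be lifted straight out. The two cork rings may stand in either of two places.
- cradle: the spring cradle, fixed to the bench: a grey round base 112 mm in diameter with three upright steel posts on a 42 mm radius, post tops 79 mm above the bench, carrying the sprung aluminium ring. Origin at the centre of the base's underside, z up
- cradle_seat (a point): centre of the top face of the cradle's sprung ring, moving with it; 65 mm above the bench when free, 47 mm when fully down. The ring is horizontal, outside diameter 68 mm, hole 44 mm, 8 mm thick; the larger flask's round body rests on the edge of the hole with the body's centre 20 mm above this point.
- cradle_ring (a joint): how far the sprung ring is pressed down, in m: 0 free (top), 0.018 fully down on its stops. It begins to give at about 4 N and takes about 11 N (including the flask's weight) to reach the stops; it springs back up when let go.
- small_flask_bulb (a point): centre of the round body of the smaller flask (body 42 mm in diameter, neck 18 mm, overall 90 mm high), same amber glass and stopper; not to be moved
- small_flask: the smaller flask itself; origin at its lowest point, z up along the neck
- small_cork_ring: fixed cork ring under the smaller flask, 76 mm outside diameter, 24 mm high; origin at the centre of its underside
- dropper: bystander: amber dropper bottle, 34 mm wide, 97 mm high; origin at the centre of its underside
- vial: bystander: small glass vial with a white screw cap, 28 mm wide, 60 mm high; origin at the centre of its underside
Things that resemble listed ones, but are neither listed nor needed, are in the scene too. What is shaped like the small_flask but yellow is not meant.

How it is judged:
By the outcome, as a careful person would: the job done as asked, in the order asked, and still so for the second after the job is handed in, while the arm keeps its last pose, push and grip.
It also fails if it takes over 43 s, if anything falls off the work surface, if the arm or the gripper's body presses on something with over 40 N, if the wrist force passes 120 N, or if a joint passes its speed limit or range.

## Working session

There is one attempt and no reset: what is moved stays moved. The work goes in short steps, Python scripts to look and compute and a tool call to move; the robot and the scene stay as the last step left them, time stands still between calls to the robot, and variables do not carry over. Pictures are saved under pics/ and viewed, about 8 in all and at most 12, crops included, and the job is handed in when it is done.

Besides the shell and the picture viewer there is one more tool, called after "Request:" as a command line: name --argument value ..., lists and objects as JSON in quotes. arm_command: Moves the arm, as the interface text tells. Its arguments: {"type":"object","properties":{"plan":{"type":"array","items":{"type":"number"}},"force":{"type":"number"}},"required":["plan"]}

```bash
mkdir -p pics; ls
cat > h.py <<'E'
import numpy as np,cv2
from workcell import arm,optics
def world(cam,p):
    T=np.array(optics.get_calibration(cam)["T"]); return (T@np.r_[p,1])[:3]
def px(cam,p):
    c=optics.get_calibration(cam);q=np.linalg.inv(np.array(c["T"]))@np.r_[p,1]
    return c["fx"]*q[0]/q[2]+c["cx"],c["fy"]*q[1]/q[2]+c["cy"]
def ray(cam,u,v,z):
    c=optics.get_calibration(cam);T=np.array(c["T"])
    d=T[:3,:3]@[(u-c["cx"])/c["fx"],(v-c["cy"])/c["fy"],1];o=T[:3,3]
    return o+d*(z-o[2])/d[2]
def save(n,im): cv2.imwrite(f"pics/{n}.png",im[:,:,::-1])
E
python3 - <<'E'
from h import *
np.set_printoptions(precision=1,suppress=True)
s=arm.get_state();print(s)
ims=[optics.grab_frame(c) for c in("scene","top")]
save("a_scene",ims[0]);save("a_top",ims[1])
for c in("scene","top"):
    print(c,np.array(optics.get_calibration(c)["T"])[:3,3])
    for t in("flask","small_flask","cradle","cradle_seat","dropper","vial"):
        for d in optics.look_for(c,t)[:4]:
            w=world(c,d["position"]);print(c,t,round(d["confidence"],2),w,np.array(px(c,w)))
E
```

```text
pics
{'time': 0.0, 'joint_pos': array([-0.9,  0.4,  0. , -0. , -1.2, -0.3]), 'joint_vel': array([-0.,  0.,  0., -0.,  0.,  0.]), 'tau': array([ -0. , -39.2,  18.8,   4.2,  -0. ,  -0. ]), 'eef_pos': array([ 274.3, -560.9,  230.2]), 'eef_rot': array([ 3.1, -0. , -2.7]), 'force': array([-0.4, -0.3, -0.4]), 'torque': array([ 0., -0.,  0.]), 'opening': 85.54213917307806}
scene [ -15.6 -713.3  474. ]
scene flask 0.7 [ 485.7 -192.9   69.1] [319.8 216.4]
scene small_flask 0.91 [ 402.2 -313.7   39.8] [333.8 280.4]
scene cradle 0.72 [439.5 -79.7   7.1] [261.1 230.5]
scene cradle 0.32 [ 486.5 -197.2   65.1] [321.7 219.2]
scene cradle_seat 0.75 [444.5 -79.5  63.2] [262.1 203.8]
scene dropper 0.94 [ 637.9 -117.5   42.9] [347.9 190.7]
scene vial 0.59 [636.9  -9.3  37.6] [312.5 176.7]
top [ 410.7 -193.7  924.9]
top flask 0.88 [ 494.2 -190.3   64.2] [324.  215.4]
top small_flask 0.75 [ 412.2 -306.2   35.3] [373.9 252.1]
top small_flask 0.49 [ 499.1 -343.6   57. ] [391.  213.8]
top cradle 0.73 [645.   -6.3  50.5] [246.5 152.1]
top cradle 0.6 [444.  -61.3  13.9] [269.9 238.1]
top cradle_seat 0.64 [447.  -59.5  59.3] [266.3 236. ]
top cradle_seat 0.58 [ 493.7 -346.1   51.4] [391.7 216.4]
top vial 0.57 [645.5  -3.8  49.7] [245.5 152. ]
```

Run:
```python
import cv2,numpy as np
a=cv2.imread("pics/a_scene.png")[110:330,180:500];b=cv2.imread("pics/a_top.png")[110:310,200:480]
cv2.imwrite("pics/b.png",cv2.resize(a,(800,550),interpolation=cv2.INTER_CUBIC));cv2.imwrite("pics/c.png",cv2.resize(b,(800,571),interpolation=cv2.INTER_CUBIC))
```

```text
(no output)
```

View pics/b.png

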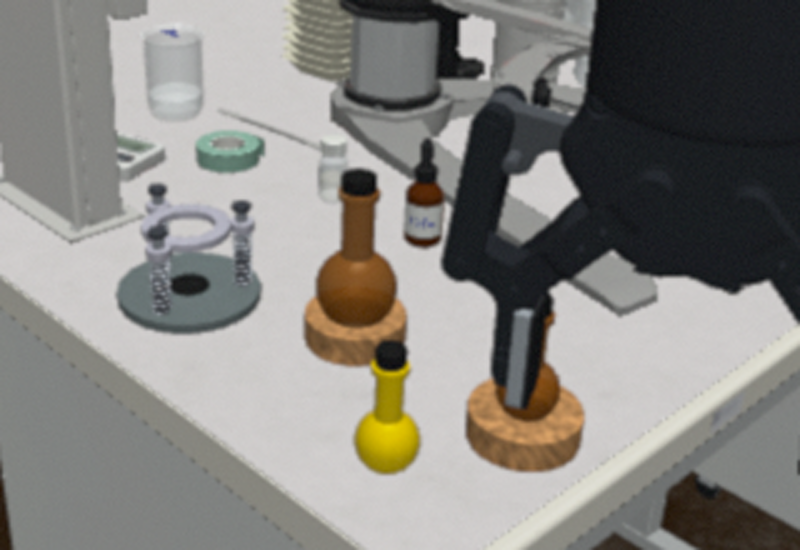

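View pics/c.png

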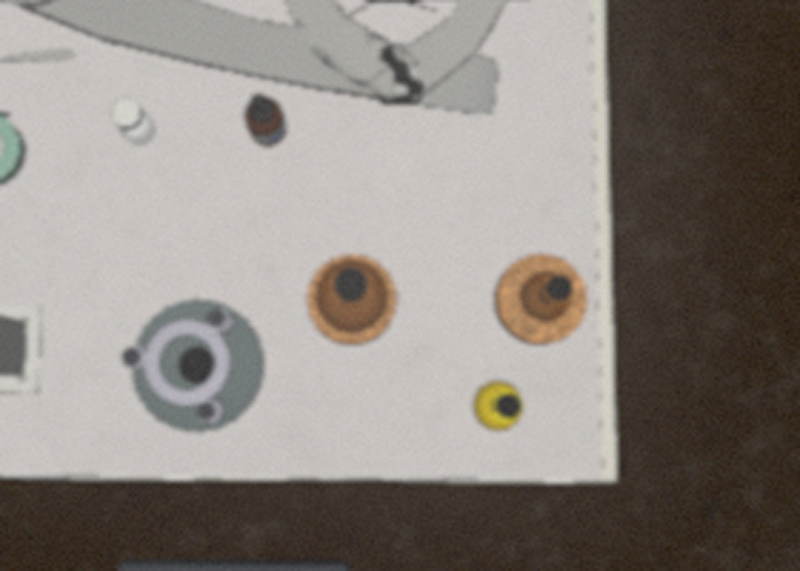

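Larger amber flask: top (323,212), scene (322,216). Things that could be taken for it: the small amber flask, top (391,214), and the yellow flask, top (374,252). The cradle ring is at top (265,237). In the close crops the amber flask in the middle is clearly the big one, so I choose that. Next I refine its position from the pixels and view the whole scene for obstacles near the arm.

```bash
python3 - <<'E'
from h import *
np.set_printoptions(precision=1,suppress=True)
im=cv2.imread("pics/a_top.png");g=im.astype(int)
def cen(mask,box):
    x0,y0,x1,y1=box;ys,xs=np.nonzero(mask[y0:y1,x0:x1]);return xs.mean()+x0,ys.mean()+y0,len(xs)
dark=g.max(2)<75
st=cen(dark,(312,200,334,222));print("stopper",st,ray("top",*st[:2],134))
cork=(g[:,:,2]-g[:,:,0]>35)|dark
ys,xs=np.nonzero(cork[190:240,300:350]);c=((xs.min()+xs.max())/2+300,(ys.min()+ys.max())/2+190);print("cork",c,ray("top",*c,22))
hsv=cv2.cvtColor(im,cv2.COLOR_BGR2HSV)
m=((hsv[:,:,0]>115)&(hsv[:,:,1]>8)&(hsv[:,:,2]>130)).astype(np.uint8)
for q in(265.5,237),: print("ring guess",ray("top",*q,65))
k=cv2.morphologyEx(m[205:270,235:300],cv2.MORPH_OPEN,np.ones((2,2)));ys,xs=np.nonzero(k);print("ring",(xs.min()+xs.max())/2+235,(ys.min()+ys.max())/2+205,len(xs),xs.min()+235,xs.max()+235,ys.min()+205,ys.max()+205)
for q in [(400,150),(600,300)]:pass
print("base", ray("top",200+198/2.857,110+366/2.857,8), "tower",ray("top",206,243,0))
E
cp pics/a_scene.png pics/d.png
```

```text
stopper (np.float64(322.231884057971), np.float64(209.2173913043478), 69) [ 500.4 -186.9  134. ]
cork (np.float64(322.5), np.float64(214.0)) [ 501.6 -186.7   22. ]
ring guess [444.6 -58.7  65. ]
ring 265.5 239.0 411 250 281 222 256
base [444.2 -59.    8. ] tower [432.   95.5   0. ]
```

View pics/d.png

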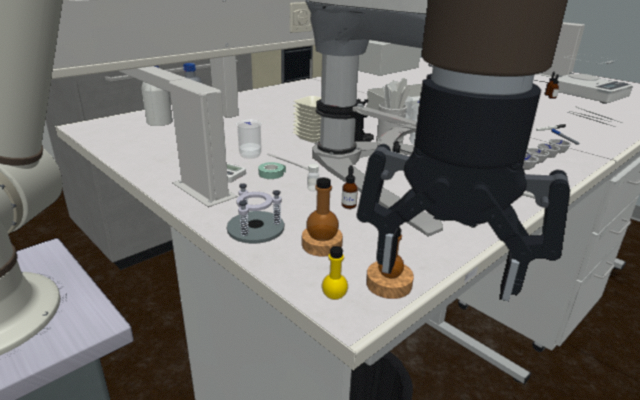

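```bash
cat >> h.py <<'E'
def go(p):
    s=arm.get_state();R=cv2.Rodrigues(np.zeros(3))[0]
    from scipy.spatial.transform import Rotation as Ro
    R=Ro.from_euler("xyz",s["eef_rot"]).as_matrix()
    return (R.T@(np.array(p)-s["eef_pos"]))/10
E
python3 - <<'E'
from h import *
np.set_printoptions(precision=3,suppress=True)
s=arm.get_state();print(s["eef_rot"],go([501,-187,190]))
for q in[(173,184),(213,203),(240,195)]:print("towerbase",ray("scene",*q,0))
# post's near bottom edge (217,199); height: top edge at (217,97)?
b=ray("scene",212,198,5);print(b,[ (z,px("scene",[b[0],b[1],z])) for z in(150,200,250,300)])
E
```

```text
[-3.142  0.    -2.687] [-36.789  23.694   4.135]
towerbase [419.001 231.04    0.   ]
towerbase [437.916  89.524   0.   ]
towerbase [503.542  83.673   0.   ]
[443.984 102.573   5.   ] [(150, (np.float64(206.08492946987133), np.float64(134.38329023022183))), (200, (np.float64(203.84911647649085), np.float64(110.33707377770374))), (250, (np.float64(201.50026327112025), np.float64(85.07510743313289))), (300, (np.float64(199.0295747375083), np.float64(58.50279953355289)))]
```

Request:
arm_command --plan '[-1, -4.6, 3, 0, 0, 0, 0, -1, -4.6, 3, 0, 0, 0, 0, -1, -4.6, 3, 0, 0, 0, 0, -1, -4.6, 3, 0, 0, 0, 0, -1, -4.6, 3, 0, 0, 0, 0]' --force 40

```text
time: 1.32
eef_pos: [416.1, -324.1, 231.6]
eef_rot: [-3.141, 0.001, -2.687]
force: [0.5, -0.1, 0.3]
opening: 85.2
```

Request:
arm_command --plan '[-1, -4.6, 3, 1, 0, 0, 0, -1, -4.6, 3, 1.5, 0, 0, 0, -1, -4.6, 2.7, 1.5, 0, 0, 0, -1, 0, 0, 0, 0, 0, 0, -1, 0, 0, 0, 0, 0, 0]'

```text
time: 1.95
eef_pos: [501.1, -186.8, 191.4]
eef_rot: [-3.141, -0.0, -2.686]
force: [0.9, -0.9, 0.5]
opening: 85.3
```

Run:
```python
from h import *
np.set_printoptions(precision=2,suppress=True)
s=arm.get_state();print(s["time"],s["eef_pos"],s["eef_rot"],s["joint_pos"],go([501,-187,80]))
im=optics.grab_frame("wrist");save("e",im)
for t in("flask","cradle_seat","cradle"):
    for d in optics.look_for("wrist",t)[:2]:
        w=world("wrist",d["position"]);print(t,d["confidence"],w,px("wrist",w))
print(px("wrist",[501,-187,134]),px("wrist",[444.5,-59,65]),np.array(optics.get_calibration("wrist")["T"]))
```

```text
1.95 [ 501.09 -186.8   191.43] [-3.14 -0.   -2.69] [-0.05  0.27 -0.27  0.   -1.03 -1.06] [ 0.02 -0.01 11.14]
cradle_seat 0.72 [443.71 -62.39  67.58] (np.float64(478.11185969746134), np.float64(188.41723107077098))
cradle 0.7 [446.8  -75.08  13.87] (np.float64(442.3470355575505), np.float64(170.5108133234428))
(np.float64(322.78088790945236), np.float64(213.42308754890615)) (np.float64(479.4367015970006), np.float64(189.91887578043082)) [[  -0.44    0.85    0.28  428.41]
 [   0.9     0.41    0.14 -222.01]
 [   0.      0.31   -0.95  334.84]
 [   0.      0.      0.      1.  ]]
```

View pics/e.png

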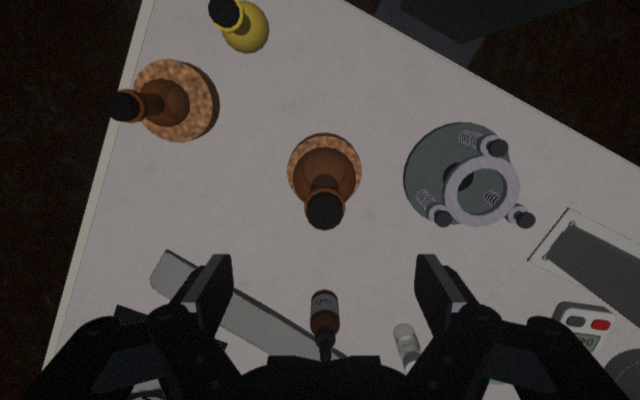

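The wrist picture shows the stopper top near (324,210), predicted at (323,213), and the cradle ring centre near (481,190), predicted at (479,190). I fit both numerically before descending.

Run:
```python
from h import *
np.set_printoptions(precision=1,suppress=True)
im=cv2.imread("pics/e.png");g=im.astype(int)
m=(g.max(2)<65).astype(np.uint8);m[:185]=0;m[235:]=0;m[:,:300]=0;m[:,350:]=0
m=cv2.morphologyEx(m,cv2.MORPH_OPEN,np.ones((5,5)))
c=max(cv2.findContours(m,0,1)[0],key=cv2.contourArea);e=cv2.fitEllipse(c);print(e)
hsv=cv2.cvtColor(im,cv2.COLOR_BGR2HSV)
# hole: fit by comparing projected circles of the ring to brightness of lavender mask
l=((g[:,:,0]-g[:,:,1]>8)&(g.min(2)>115)).astype(float)
print(l[140:240,420:540].sum())
cal=optics.get_calibration("wrist");T=np.linalg.inv(np.array(cal["T"]))
a=np.linspace(0,2*np.pi,72,endpoint=False)
def sc(x,y,r,z=65):
    P=np.c_[x+r*np.cos(a),y+r*np.sin(a),0*a+z,0*a+1]@T.T
    u=cal["fx"]*P[:,0]/P[:,2]+cal["cx"];v=cal["fy"]*P[:,1]/P[:,2]+cal["cy"]
    return l[np.clip(v.round().astype(int),0,399),np.clip(u.round().astype(int),0,639)].mean()
b=max((sum(sc(x,y,r) for r in(24,26,28,30,32))-sum(sc(x,y,r) for r in(20,18,36.,38)),x,y) for x in np.arange(434,456,.5) for y in np.arange(-72,-48,.5));print("ring",b)
def proj(x,y,r,z):
    P=np.c_[x+r*np.cos(a),y+r*np.sin(a),0*a+z,0*a+1]@T.T
    return np.c_[cal["fx"]*P[:,0]/P[:,2]+cal["cx"],cal["fy"]*P[:,1]/P[:,2]+cal["cy"]]
for z in(134,):
  h=cv2.convexHull(np.r_[proj(501,-187,13,134),proj(501,-187,13,124)].astype(np.float32));print("pred",cv2.fitEllipse(h))
print("stop",ray("wrist",*e[0],131),cal["fx"])
```

```text
((324.21026611328125, 209.9925994873047), (36.75520706176758, 38.18064880371094), 3.5353615283966064)
2.0
ring (np.float64(0.027777777777777776), np.float64(450.0), np.float64(-70.0))
pred ((322.7857666015625, 210.92518615722656), (38.68625259399414, 40.35990524291992), 0.12860475480556488)
stop [ 499.4 -186.7  131. ] 317.1802249483363
```

Request:
arm_command --plan '[-1, 0.1, 0, 4, 0, 0, 0, -1, 0, 0, 4, 0, 0, 0, -1, 0, 0, 2, 0, 0, 0, -1, 0, 0, 1.1, 0, 0, 0, -1, 0, 0, 0, 0, 0, 0]'

```text
time: 2.78
eef_pos: [499.9, -187.8, 80.2]
eef_rot: [3.141, -0.001, -2.688]
force: [0.8, -0.1, 0.4]
opening: 85.9
```

Request:
arm_command --plan '[0.3, 0, 0, 0, 0, 0, 0, 1, 0, 0, 0, 0, 0, 0, 1, 0, 0, 0, 0, 0, 0, 1, 0, 0, 0, 0, 0, 0, 1, 0, 0, 0, 0, 0, 0]' --force 40

```text
time: 3.4
eef_pos: [500.3, -187.2, 80.8]
eef_rot: [-3.141, 0.001, -2.687]
force: [-2.0, 1.9, 2.9]
opening: 22.7
```

Request:
arm_command --plan '[1, 0, 0, 0, 0, 0, 0, 1, 0, 0, 0, 0, 0, 0, 1, 0, 0, 0, 0, 0, 0, 1, 0, 0, 0, 0, 0, 0]'

```text
time: 3.9
eef_pos: [500.3, -187.2, 80.7]
eef_rot: [-3.141, 0.0, -2.687]
force: [-1.3, 2.0, 5.6]
opening: 23.4
```

Request:
arm_command --plan '[1, 0, 0, -1, 0, 0, 0, 1, 0, 0, -2, 0, 0, 0, 1, 0, 0, -3, 0, 0, 0, 1, 0, 0, -3, 0, 0, 0, 1, 0, 0, -1, 0, 0, 0]'

```text
time: 4.53
eef_pos: [500.8, -187.5, 181.9]
eef_rot: [-3.14, 0.003, -2.687]
force: [-1.4, -0.5, -2.5]
opening: 22.8
```

Run:
```python
from h import *
np.set_printoptions(precision=2,suppress=True)
s=arm.get_state();print(s["time"],s["eef_pos"],s["force"],s["opening"],go([444.5,-59,180]))
save("f0",optics.grab_frame("wrist"));f=optics.grab_frame("scene")
for d in optics.look_for("wrist","cradle_seat")[:2]:
    w=world("wrist",d["position"]);print(d["confidence"],w)
w=cv2.imread("pics/f0.png")[:,:,::-1]
sc=cv2.resize(f[110:310,200:480],(640,457))
save("f",cv2.resize(np.vstack([w,sc])[:,:],(440,590)))
```

```text
4.525 [ 500.82 -187.5   181.87] [-1.36 -0.54 -2.53] 22.804410532314613 [-0.58 14.02  0.17]
0.94 [437.53 -64.04  64.79]
0.37 [ 493.56 -194.49  196.88]
```

View pics/f.png

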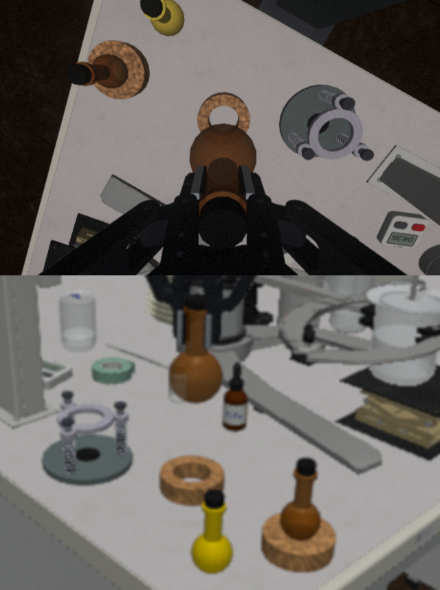

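The flask is out of the ring and hanging upright. The empty cork ring and the other objects have not moved. Now a more exact ring centre from the mask.

Run:
```python
from h import *
np.set_printoptions(precision=1,suppress=True)
for c in("wrist","top"):
    if c=="top": optics.grab_frame("top")
    for d in optics.regions_of(c,"cradle_seat")[:2]:
        m=d["mask"].astype(np.uint8);cs,h=cv2.findContours(m,cv2.RETR_CCOMP,cv2.CHAIN_APPROX_NONE)
        print(c,d["confidence"],m.sum())
        for k,hh in zip(cs,h[0]):
            if len(k)>25:
                e=cv2.fitEllipse(k);print("hole" if hh[3]>=0 else "outer",np.r_[e[0],e[1]],ray(c,*e[0],65),cv2.contourArea(k))
```

```text
wrist 0.71 3764
outer [483.9 190.3  88.1 101.1] [440.4 -62.2  65. ] 5311.5
hole [486.1 193.6  42.3  54.3] [442.  -58.8  65. ] 1802.0
top 0.81 428
outer [265.6 235.9  27.7  33.2] [447.1 -59.   65. ] 674.0
hole [265.8 236.8  20.2  20.4] [445.1 -59.4  65. ] 321.5
top 0.15 25
```

Request:
arm_command --plan '[1, -0.1, 3, 0, 0, 0, 0, 1, -0.1, 4, 0, 0, 0, 0, 1, -0.2, 4, 0, 0, 0, 0, 1, -0.1, 3, 0, 0, 0, 0, 1, 0, 0, 1.5, 0, 0, 0]'

```text
time: 5.45
eef_pos: [442.8, -57.9, 165.4]
eef_rot: [-3.141, 0.001, -2.684]
force: [-0.0, 0.2, -1.9]
opening: 23.2
```

Request:
arm_command --plan '[1, 0, 0, 1.5, 0, 0, 0, 1, 0, 0, 1.2, 0, 0, 0, 1, 0, 0, 0, 0, 0, 0, 1, 0, 0, 0, 0, 0, 0]'

```text
time: 5.95
eef_pos: [443.5, -59.5, 138.5]
eef_rot: [-3.141, 0.0, -2.687]
force: [0.3, 0.4, -2.5]
opening: 23.2
```

Run:
```python
from h import *
np.set_printoptions(precision=2,suppress=True)
s=arm.get_state();print(s["time"],s["eef_pos"],s["eef_rot"],s["force"],s["opening"],go([444,-59.3,130]))
w=optics.grab_frame("wrist");f=optics.grab_frame("scene")
save("g",np.vstack([cv2.resize(w[100:300,220:420],(600,600))[:,:],cv2.resize(f[150:270,190:310],(600,600))]).reshape(2,600,600,3).transpose(1,0,2,3).reshape(600,1200,3)[:,:])
im=cv2.imread("pics/g.png");cv2.imwrite("pics/g2.png",cv2.resize(im,(800,400)))
```

```text
5.95 [443.51 -59.45 138.51] [-3.14  0.   -2.69] [ 0.25  0.43 -2.49] 23.19596897208047 [-0.05 -0.01  0.85]
```

View pics/g2.png

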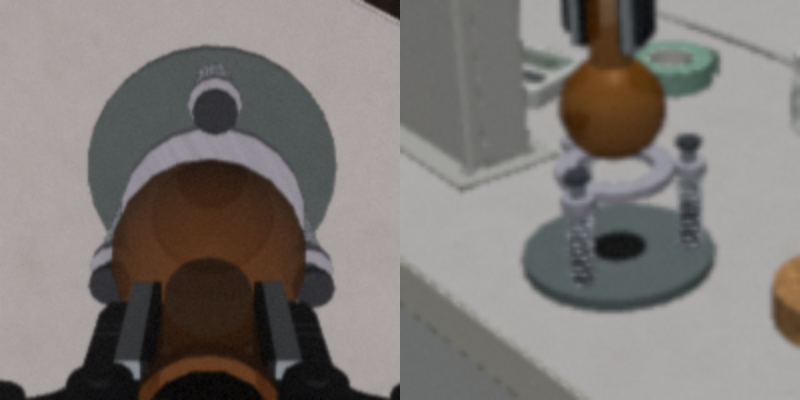

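The bulb is just above the ring and centred within about 1 mm (bulb column 208, post midline 211 in the crop). I descend gently while watching the force.

Request:
arm_command --plan '[1, 0, 0.1, 0.6, 0, 0, 0, 1, 0, 0, 0.4, 0, 0, 0, 1, 0, 0, 0.3, 0, 0, 0, 1, 0, 0, 0.2, 0, 0, 0, 1, 0, 0, 0, 0, 0, 0]'

```text
time: 6.68
eef_pos: [443.2, -58.3, 123.5]
eef_rot: [-3.141, 0.001, -2.687]
force: [0.9, 1.1, -1.3]
opening: 22.9
```

Request:
arm_command --plan '[1, 0, 0, 0.2, 0, 0, 0, 1, 0, 0, 0.2, 0, 0, 0, 1, 0, 0, 0.2, 0, 0, 0, 1, 0, 0, 0, 0, 0, 0]'

```text
time: 7.18
eef_pos: [443.3, -58.4, 117.6]
eef_rot: [-3.141, 0.001, -2.686]
force: [-0.3, 0.9, 4.4]
opening: 23.1
```

Request:
arm_command --plan '[1, 0, 0, 0.2, 0, 0, 0, 1, 0, 0, 0.2, 0, 0, 0, 1, 0, 0, 0.2, 0, 0, 0, 1, 0, 0, 0, 0, 0, 0]'

```text
time: 7.68
eef_pos: [443.3, -58.4, 111.6]
eef_rot: [-3.141, 0.001, -2.686]
force: [0.4, 1.0, 5.4]
opening: 23.0
```

Request:
arm_command --plan '[1, 0, 0, 0.2, 0, 0, 0, 1, 0, 0, 0.2, 0, 0, 0, 1, 0, 0, 0.2, 0, 0, 0, 1, 0, 0, 0, 0, 0, 0]'

```text
time: 8.18
eef_pos: [443.5, -58.3, 106.0]
eef_rot: [-3.141, 0.001, -2.686]
force: [0.3, 1.8, 8.8]
opening: 22.8
```

Request:
arm_command --plan '[1, 0, 0, 0.1, 0, 0, 0, 1, 0, 0, 0, 0, 0, 0, 1, 0, 0, 0, 0, 0, 0]'

```text
time: 8.55
eef_pos: [443.6, -58.3, 105.1]
eef_rot: [-3.141, 0.002, -2.686]
force: [0.3, 2.1, 9.4]
opening: 23.1
```

Request:
arm_command --plan '[1, 0, 0, 0.1, 0, 0, 0, 1, 0, 0, 0, 0, 0, 0, 1, 0, 0, 0, 0, 0, 0]'

```text
time: 8.93
eef_pos: [443.9, -58.2, 104.3]
eef_rot: [-3.141, 0.003, -2.686]
force: [0.1, 2.2, 8.3]
opening: 22.8
```

Request:
arm_command --plan '[1, 0, 0, 0.1, 0, 0, 0, 1, 0, 0, 0, 0, 0, 0, 1, 0, 0, 0, 0, 0, 0]'

```text
time: 9.3
eef_pos: [444.3, -58.1, 104.0]
eef_rot: [-3.14, 0.003, -2.686]
force: [-1.4, 2.8, 13.6]
opening: 23.0
```

Request:
arm_command --plan '[1, 0, 0, 0.05, 0, 0, 0, 1, 0, 0, 0, 0, 0, 0, 1, 0, 0, 0, 0, 0, 0]'

```text
time: 9.68
eef_pos: [444.4, -58.1, 103.9]
eef_rot: [-3.14, 0.003, -2.686]
force: [-1.5, 3.2, 17.4]
opening: 22.8
```

The force has jumped with almost no further travel, so the ring is on its stops at about 18 N. I hold here and check.

Request:
arm_command --plan '[1, 0, 0, 0, 0, 0, 0, 1, 0, 0, 0, 0, 0, 0, 1, 0, 0, 0, 0, 0, 0, 1, 0, 0, 0, 0, 0, 0, 1, 0, 0, 0, 0, 0, 0]'

```text
time: 10.3
eef_pos: [444.4, -58.1, 103.9]
eef_rot: [-3.14, 0.003, -2.686]
force: [-1.5, 3.8, 17.2]
opening: 23.2
```

Request:
arm_command --plan '[1, 0, 0, 0, 0, 0, 0, 1, 0, 0, 0, 0, 0, 0, 1, 0, 0, 0, 0, 0, 0, 1, 0, 0, 0, 0, 0, 0, 1, 0, 0, 0, 0, 0, 0]'

```text
time: 10.92
eef_pos: [444.4, -58.1, 103.9]
eef_rot: [-3.14, 0.003, -2.686]
force: [-2.3, 3.9, 17.2]
opening: 22.9
```

Run:
```python
from h import *
np.set_printoptions(precision=2,suppress=True)
s=arm.get_state();print(s["time"],s["eef_pos"],s["eef_rot"],s["force"],s["opening"])
f=optics.grab_frame("scene")
for z in(65,47): print(z,[np.round(px("scene",[444.4+34*np.cos(t),-58.5+34*np.sin(t),z])) for t in np.arange(4)*np.pi/2])
save("k",cv2.resize(f[140:290,190:390],(800,600),interpolation=cv2.INTER_CUBIC))
```

```text
10.925 [444.41 -58.09 103.92] [-3.14  0.   -2.69] [-2.32  3.93 17.23] 22.856137606345122
65 [array([270., 194.]), array([245., 193.]), array([240., 205.]), array([266., 205.])]
47 [array([270., 202.]), array([245., 201.]), array([241., 213.]), array([267., 214.])]
```

View pics/k.png

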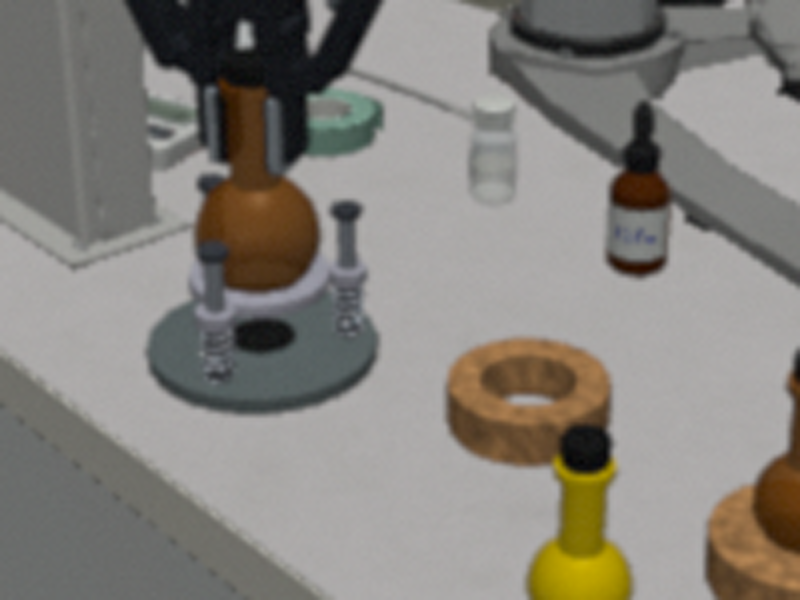

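The ring is fully compressed and level (front edge at crop (262,310)). The flask is upright: its slight lean matches the perspective lean of vertical lines there. The bystanders have not moved. I complete the hold and hand in.

Request:
arm_command --plan '[1, 0, 0, 0, 0, 0, 0, 1, 0, 0, 0, 0, 0, 0, 1, 0, 0, 0, 0, 0, 0, 1, 0, 0, 0, 0, 0, 0, 1, 0, 0, 0, 0, 0, 0]'

```text
time: 11.6
eef_pos: [444.4, -58.1, 103.9]
eef_rot: [-3.14, 0.003, -2.686]
force: [-2.0, 3.0, 16.0]
opening: 23.0
```

Request:
arm_command --plan '[1, 0, 0, 0, 0, 0, 0, 1, 0, 0, 0, 0, 0, 0, 1, 0, 0, 0, 0, 0, 0, 1, 0, 0, 0, 0, 0, 0, 1, 0, 0, 0, 0, 0, 0]'

```text
time: 12.22
eef_pos: [444.4, -58.1, 103.9]
eef_rot: [-3.14, 0.003, -2.686]
force: [-2.0, 2.3, 17.6]
opening: 23.0
```

Request:
arm_command --plan '[1, 0, 0, 0, 0, 0, 0, 1, 0, 0, 0, 0, 0, 0, 1, 0, 0, 0, 0, 0, 0, 1, 0, 0, 0, 0, 0, 0, 1, 0, 0, 0, 0, 0, 0]'

```text
time: 12.85
eef_pos: [444.4, -58.1, 103.9]
eef_rot: [-3.14, 0.003, -2.686]
force: [-2.1, 3.9, 16.5]
opening: 23.1
```

```bash
python3 -c "
from h import *
s=arm.get_state();print(s['time'],s['eef_pos'],s['force'],s['opening']);print(arm.hand_in())"
```

```text
12.85 [444.40102689 -58.09066507 103.92093379] [-2.08751109  3.9428363  16.50802949] 23.078731765033677
the job is handed in; nothing more can be done
None
```

I lifted the larger amber flask out of its cork ring, set it upright in the cradle's sprung ring and pressed it down to the stops. The job was handed in at 12.9 s with the flask still gripped and pressed, after more than 3 s of holding.

- **On the stops:** the upward force rose from about 8 N to 17 N over the last half millimetre. The tool then stayed at 103.9 mm, about where full compression was expected. The last picture shows the ring down and level.
- **Force on the glass:** the push held steady at 16–17.5 N with a 40 N grip. The task gives no cracking limit, so I could not check the push against one.
- **Other objects:** the last picture shows the small flask, the dropper bottle and the vial where they stood. I judged this by eye and did not measure it.
- **Small disagreements:** the camera estimates of the ring centre differed by 2–3 mm, and I used a value between them. A sideways force of about 4 N remains.

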